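Slide the straightedge out over the end of the surface plate

ROBOT

A 6-joint arm with a two-finger parallel gripper is mounted at the origin on the work surface. World frame = base frame: x ahead of the robot, y to its left, z up, the work surface at z = 0. Lengths are in m, angles in rad, forces in N, time in s.
With the tool pointing down it reaches from about 0.25 to 0.725 m from the base axis. Payload 9.7 kg.
Tool frame: the origin (TCP) lies at the very end of the fingers, on their centre line; the grasp point (between the pads) lies 19 mm behind it; z points along the fingers, y is the line along which they close (so a half turn about z gives the same grasp; the last joint's range is limited). The gripper opens to 85 mm and grips with 20 to 120 N. Pads are 22 mm wide; open, the fingers measure 114 mm over their backs; the gripper's body (76 mm by 85 mm) begins 54 mm behind the grasp point. The pads swing forward as they close: fully open they stand 13 mm farther back than shut.
Start: joints at [-1.228, 0.087, 0.176, 1.66, 0, 1.571], TCP at [0.185, -0.518, 0.231] pointing down, gripper open.
Joint ranges: [-3.13, 3.13], [-0.85, 1.81], [-1.15, 1.24], [-2.2, 2.28], [-1.44, 1.52], [-3.14, 3.14]. Speed limits (rad/s): [2.22, 2.22, 2.57, 3.14, 3.14, 3.14].

INTERFACE

Orientations are given as a unit quaternion [x, y, z, w].
In Python, from plant import ctrl gives the robot as it stands.
- The arm moves only by the shell command python3 -m creep 'ROWS' [FORCE]. ROWS is JSON, a list of rows, each a list of 7 numbers: the shift along the tool's x, y, z in units of 0.1 m (1.0 is 0.1 m), then the turn, a rotation vector about the tool's x, y, z in units of 90 degrees (1.0 is 90 degrees), then the opening, from 0 (shut) to 1 (fully open). A call has 1 to 5 rows; each row is the pose to reach, as a shift and turn from the pose commanded when the call began, along the tool's axes at that moment; what a row does not reach only later rows make up. A row lasts 1/10 s, in which the tool goes at most 50 mm and 8.59 degrees, less where a joint would pass 70% of its speed; a pose out of reach is approached as far as the arm can. A call with a number of a shift or a turn outside -1 to 1 is refused whole. A call with a gripper value outside its range is refused whole. The fingers move at their own pace and stop on an object; FORCE is the grip in N (left out, the last holds). Time passes only in rows, so rows that repeat a pose let the fingers close. It gives the time, the measured TCP pose, the force, the opening and the grip force at its end, in the units of the state.
- ctrl.observe(): the state, without advancing time (a new reading comes with each control period).
- ctrl.grab_frame(name): name is "side" or "top"; returns the picture (400x640x3 uint8, blue, green, red); there is no depth.
- ctrl.camera_info(name): a dict with "camera_matrix" (3x3 intrinsics, pixels), "D" ([k1, k2, p1, p2, k3] as OpenCV has them; the pictures are not rectified), "R" (3x3) and "t" (3): a world point X has camera coordinates R X + t. Camera axes: x right, y down, z forward; pixel columns grow to the right and rows downward; lengths in m; the calibration is good to about 2 mm. A picture is of the moment at which its call begins. camera_info takes no time and is no camera call.
- ctrl.hand_in(): hands the job in; it is judged then, once.
The state is a dict: "clock": time; "joint_pos": joint angles; "joint_velocities": joint speeds; "tau": joint torques, N m; "position": TCP position; "orientation": TCP orientation; "force": force on the tool from outside, world axes, zero at the start; "moment": the same for the moment, N m; "width": finger opening in m; "gripper_force": force on a finger pad.
Only numpy, scipy, OpenCV 4.12 (cv2) and the standard library are available. Lean on these libraries where they do the work, as an engineer would, in place of code of your own. Each camera call takes 0.05 s, during which the arm holds its last target. There are 200 camera calls.

TASK

The steel straightedge on the granite surface plate is too thin to pick up cleanly, so slide it along the plate with your fingertips, hanging-hole end first, out over the plate's right-hand end (right as seen from the robot) until 60 mm of it overhangs for the next person to take hold of. Leave it straight and square to that end of the plate, with nothing but that 60 mm overhanging. Keep it flat on the granite all the while, never picking it up or tipping it, and leave everything else where it is.

Things in the scene. Friction and masses are not known exactly. Their poses are not given: they have to be found in the camera images.
- straightedge: the flat steel straightedge, a plain bar 300 mm long (its y axis), 40 mm wide (its x axis) and 6 mm thick, about 0.55 kg, with square edges, lying loose and flat on the surface plate, somewhat askew; it slides under a push of a few newtons and stops where it is left. Origin: the centre of its underside. A 13 mm hanging hole is drilled on its centre line 20 mm from its -y end; the other end is plain. It is the only long flat bar there.
- hole_end (a point): the middle of the straightedge's end face beside the hanging hole, half-way up its thickness (150 mm along -y from the middle of the straightedge); axes as the straightedge's
- plain_end (a point): the middle of the straightedge's other, plain end face, half-way up its thickness (150 mm along +y from the middle); axes as the straightedge's
- surface_plate: the dark granite surface plate, fixed to the bench: 450 mm along its y axis, 300 mm along its x axis, flat top 70 mm above the bench, on low rubber feet. Origin: the centre of its underside, on the bench; its x axis points roughly away from the robot, its y axis roughly to the robot's left. Nothing stands next to it on the bench within 50 mm of its right-hand (-y) or left-hand (+y) end.
- plate_edge (a point): the middle of the top edge of the plate's right-hand (-y) end, at the level of its top: the overhang is measured from this edge, along the plate's -y; axes as the plate's
- try_square: bystander: an engineer's try square lying flat on the plate, an L of a 150 x 16 x 16 mm steel stock along its y axis and a thin 80 x 25 mm steel blade at its -y end towards +x. It covers 90 mm (x) by 150 mm (y) about its origin, at the underside of the middle of this area; 16 mm high.
- tin: bystander: a round aluminium moisture tin with its lid on, 60 mm across and 36 mm high, standing on the plate beyond the +y end of the try square. Origin: the centre of its underside.
- pestle: bystander: a wooden pestle with a rubber head lying on the bench to the robot's left, 200 mm long, 46 mm thick. Origin: under its middle.
- brush: bystander: a brush lying on the bench to the robot's right. Origin: at its underside.
- wash_bottle: bystander: a white wash bottle with a blue cap, 68 mm across, 170 mm high, standing on the bench to the robot's right. Origin: the centre of its underside.

How it is judged:
By the outcome, as a careful person would: the job done as asked, in the order asked, and still so for the second after the job is handed in, with the robot touching nothing.
It also fails if it takes over 64 s, if anything falls off the work surface, if the arm or the gripper's body presses on something with over 40 N, if the wrist force passes 120 N, or if a joint passes its speed limit or range.

## Working session

There is one attempt and no reset: what is moved stays moved. The work goes in short steps, Python scripts to look and compute and a shell command to move; the robot and the scene stay as the last step left them, time stands still between calls to the robot, and variables do not carry over. Pictures are saved under pics/ and viewed, at most 10 in all, crops included, and the job is handed in when it is done.

```bash
mkdir -p pics; ls; python3 - <<'E'
from plant import ctrl
import cv2,numpy as np
for n in("top","side"):
    cv2.imwrite(f"pics/{n}0.png",ctrl.grab_frame(n)); c=ctrl.camera_info(n); R=np.array(c["R"]);print(n,c["camera_matrix"],c["D"],-R.T@np.array(c["t"]),R)
s=ctrl.observe();print(s)
E
```

```text
pics
top [[386.52431103   0.         316.15949847]
 [  0.         386.52431103 203.27013188]
 [  0.           0.           1.        ]] [0.02132313 0.         0.         0.         0.        ] [ 0.414742   -0.02710237  1.26052651] [[ 0.01282342 -0.99979541  0.01564273]
 [-0.99752868 -0.013872   -0.06887743]
 [ 0.06908034 -0.01472083 -0.99750248]]
side [[458.17454182   0.         319.86205046]
 [  0.         458.17454182 201.54105577]
 [  0.           0.           1.        ]] [-0.05440427  0.          0.          0.          0.        ] [0.33675985 1.315625   1.08318747] [[-0.99047437 -0.13662732  0.01713188]
 [-0.09521191  0.58966952 -0.80201281]
 [ 0.09947471 -0.79600429 -0.59706109]]
{'clock': 0.1, 'joint_pos': array([-1.22797262e+00,  8.74185890e-02,  1.75227198e-01,  1.65978651e+00,
        8.94772153e-06,  1.57079683e+00]), 'joint_velocities': array([ 0.00053455, -0.00114657,  0.00278359,  0.00053196, -0.00080579,
       -0.00083818]), 'tau': array([-8.58517906e-04, -5.21562696e+01,  4.65652585e+01,  1.59223593e-02,
       -1.54937533e-05, -2.52457204e-05]), 'position': array([ 0.18481847, -0.51781146,  0.23065362]), 'orientation': array([ 9.85344795e-01,  1.70573401e-01, -9.63649319e-05, -5.82894177e-04]), 'force': array([0.3667957 , 0.036904  , 0.38374617]), 'moment': array([-0.00255644, -0.02380433, -0.03123468]), 'gripper_force': 0.0, 'width': 0.08552813667402567}
```

View pics/top0.png

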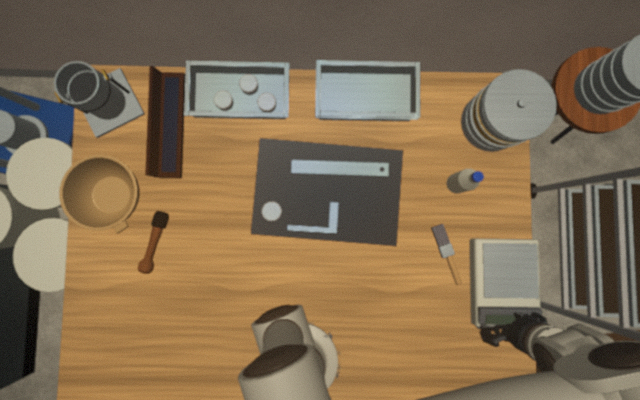

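View pics/side0.png

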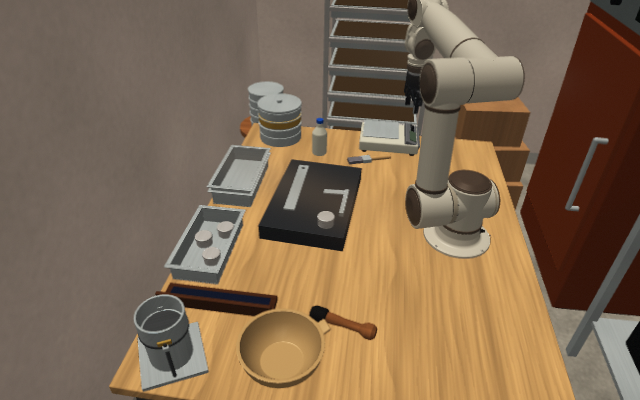

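The top view shows the dark plate with corners at about (260,139), (403,150), (398,245) and (251,234). The bar runs from (291,167) to (389,170) with its hole at (382,170), so the hole end already faces right. The tin is at (271,211) and the square at (289–338, 202–232). The side view agrees.

```bash
cat > h.py <<'E'
from plant import ctrl
import cv2,numpy as np
from scipy.spatial.transform import Rotation as Rot
def ray(n,px,z):
    c=ctrl.camera_info(n);R=np.array(c["R"]);C=-R.T@np.array(c["t"])
    p=cv2.undistortPoints(np.array(px,float).reshape(-1,1,2),np.array(c["camera_matrix"]),np.array(c["D"])).reshape(-1,2)
    d=np.c_[p,np.ones(len(p))]@R
    return (C+d*((z-C[2])/d[:,2])[:,None])[:,:2]
def big(m,k=0):
    cs=sorted(cv2.findContours(m,cv2.RETR_EXTERNAL,cv2.CHAIN_APPROX_NONE)[0],key=cv2.contourArea)
    return cs[-1-k]
def rect(pts):  # centre, long-axis unit (towards -y), sizes; metres
    (c,s,a)=cv2.minAreaRect((pts*1000).astype(np.float32)); b=cv2.boxPoints((c,s,a))/1000
    e=[b[1]-b[0],b[2]-b[1]]; e.sort(key=np.linalg.norm); u=e[1]/np.linalg.norm(e[1]); u=-u if u[1]>0 else u
    return np.array(c)/1000,u,np.linalg.norm(e[1]),np.linalg.norm(e[0])
def look(n="top",S=6):
    im=ctrl.grab_frame(n)
    x0,y0,x1,y1=(235,120,430,260) if n=="top" else (250,150,375,255)
    g=cv2.resize(cv2.cvtColor(im[y0:y1,x0:x1],cv2.COLOR_BGR2HSV),None,fx=S,fy=S,interpolation=cv2.INTER_LINEAR)
    return im,g,lambda c:(c.reshape(-1,2)+.5)/S-.5+[x0,y0]
E
python3 - <<'E'
from h import *
im,g,f=look()
print(im[165,340],im[180,340],im[150,420],im[215,330],cv2.cvtColor(im[165:166,340:341],cv2.COLOR_BGR2HSV),cv2.cvtColor(im[180:181,340:341],cv2.COLOR_BGR2HSV),cv2.cvtColor(im[150:151,420:421],cv2.COLOR_BGR2HSV))
plate=((g[...,1]<110)).astype(np.uint8)
c=big(plate);P=ray("top",f(c),.07);r=rect(P);print("plate",r,np.degrees(np.arctan2(r[1][1],r[1][0])))
for th in(100,115,130):
    m=((g[...,2]>th)&(g[...,1]<100)).astype(np.uint8)
    cs=[c for c in cv2.findContours(m,cv2.RETR_EXTERNAL,cv2.CHAIN_APPROX_NONE)[0] if cv2.contourArea(c)>1500]
    for c in cs:
        r=rect(ray("top",f(c),.076));print(th,cv2.boundingRect(f(c).astype(np.int32)),r,np.degrees(np.arctan2(r[1][1],r[1][0])))
E
```

```text
[175 176 157] [67 71 72] [ 87 140 185] [179 171 159] [[[ 88  28 176]]] [[[24 18 72]]] [[[ 16 135 185]]]
plate (array([ 0.53546747, -0.07814243]), array([-0.06952486, -0.99758023], dtype=float32), np.float32(0.45033854), np.float32(0.30046752)) -93.986694
100 (286, 201, 53, 33) (array([ 0.45744745, -0.03378963]), array([-0.04708966, -0.99889064], dtype=float32), np.float32(0.15602759), np.float32(0.09945229)) -92.699036
100 (260, 200, 22, 22) (array([0.47181149, 0.09315891]), array([ 0.462945  , -0.88638705], dtype=float32), np.float32(0.06428043), np.float32(0.0638768)) -62.422695
100 (290, 158, 99, 19) (array([ 0.60917981, -0.11545972]), array([-0.01679113, -0.9998591 ], dtype=float32), np.float32(0.30582684), np.float32(0.046900265)) -90.962105
100 (256, 137, 125, 40) (array([ 0.67944806, -0.03705103]), array([ 0.23755115, -0.97137505], dtype=float32), np.float32(0.39529118), np.float32(0.114188656)) -76.25794
115 (286, 201, 53, 32) (array([ 0.45744174, -0.03378692]), array([-0.04747473, -0.99887246], dtype=float32), np.float32(0.15389697), np.float32(0.09750345)) -92.72112
115 (260, 200, 22, 21) (array([0.47185236, 0.09306408]), array([ 0.46289837, -0.88641137], dtype=float32), np.float32(0.06134008), np.float32(0.061137084)) -62.425705
115 (290, 158, 99, 18) (array([ 0.60869904, -0.11548235]), array([-0.01956362, -0.99980855], dtype=float32), np.float32(0.30372337), np.float32(0.043828294)) -91.12098
130 (286, 201, 52, 32) (array([ 0.45699469, -0.0337432 ]), array([-0.04251714, -0.9990958 ], dtype=float32), np.float32(0.15218711), np.float32(0.095711745)) -92.43678
130 (261, 201, 20, 20) (array([0.47190057, 0.09296538]), array([-0.88642883, -0.46286488], dtype=float32), np.float32(0.05884745), np.float32(0.0588427)) -152.42787
130 (290, 159, 99, 17) (array([ 0.60869501, -0.11548439]), array([-0.01949836, -0.9998099 ], dtype=float32), np.float32(0.301631), np.float32(0.041737206)) -91.11724
```

```bash

python3 -m creep '[[0.33,-0.23,0,0,0,0,0.12],[0.66,-0.46,0,0,0,0,0.12],[1,-0.7,0,0,0,0,0.12]]' 20
python3 -m creep '[[0.33,-0.23,0,0,0,0,0.12],[0.66,-0.46,0,0,0,0,0.12],[1,-0.7,0,0,0,0,0.12]]'
python3 -m creep '[[0.33,-0.23,0,0,0,0,0.12],[0.66,-0.46,0,0,0,0,0.12],[1,-0.7,0,0,0,0,0.12]]'
python3 -m creep '[[0.33,-0.23,0,0,0,0,0.12],[0.66,-0.46,0,0,0,0,0.12],[1,-0.7,0,0,0,0,0.12]]'
python3 -m creep '[[0.33,-0.23,0,0,0,0,0.12],[0.66,-0.46,0,0,0,0,0.12],[1,-0.7,0,0,0,0,0.12]]'
python3 -m creep '[[0.33,-0.23,0,0,0,0,0.12],[0.66,-0.46,0,0,0,0,0.12],[1,-0.7,0,0,0,0,0.12]]'
python3 -m creep '[[0,0,0,0,0,-0.09,0.12],[0,0,0,0,0,-0.18,0.12],[0,0,0,0,0,-0.27,0.12],[0,0,0,0,0,-0.36,0.12],[0,0,0,0,0,-0.37,0.12]]'
python3 -m creep '[[0,0,0,0,0,-0.09,0.12],[0,0,0,0,0,-0.18,0.12],[0,0,0,0,0,-0.27,0.12],[0,0,0,0,0,-0.36,0.12],[0,0,0,0,0,-0.37,0.12]]'
cat >> h.py <<'E'
def tool():
    s=ctrl.observe();R=Rot.from_quat(s["orientation"]).as_matrix()
    print("t",s["clock"],"pos",s["position"].round(4),"yaw",np.degrees(np.arctan2(R[1,0],R[0,0])).round(2),"z",R[:,2].round(3),"w",round(s["width"],4),"F",np.round(s["force"],1))
    return s["position"],R
def to(x,y,z,yaw=None):
    p,R=tool();d=R.T@(np.array([x,y,z])-p)*10
    print("units",d.round(3))
E
python3 -c "
from h import *
to(.613,.085,.12)"
```

```text
clock: 0.45
position: [0.2559, -0.4174, 0.2308]
orientation: [0.985, 0.17, -0.0, -0.0]
force: [1.0, 0.1, 0.2]
width: 0.044
gripper_force: 0.0
clock: 0.75
position: [0.3267, -0.3175, 0.2311]
orientation: [0.985, 0.17, -0.0, -0.0]
force: [0.2, 0.1, -0.7]
width: 0.01
gripper_force: 0.0
clock: 1.05
position: [0.3974, -0.2179, 0.2312]
orientation: [0.985, 0.17, 0.0, 0.0]
force: [0.2, -0.1, -0.9]
width: 0.0102
gripper_force: 0.0
clock: 1.35
position: [0.4681, -0.1183, 0.2312]
orientation: [0.985, 0.171, 0.0, 0.0]
force: [0.8, -0.7, -0.4]
width: 0.0102
gripper_force: 0.0
clock: 1.65
position: [0.5388, -0.0188, 0.2311]
orientation: [0.985, 0.171, -0.0, 0.0]
force: [0.3, -1.4, 0.3]
width: 0.0103
gripper_force: 0.0
clock: 1.95
position: [0.6094, 0.0807, 0.231]
orientation: [0.985, 0.171, -0.0, 0.0]
force: [0.6, -0.4, -0.1]
width: 0.0105
gripper_force: 0.0
clock: 2.45
position: [0.6087, 0.0793, 0.2309]
orientation: [0.895, 0.447, -0.0, -0.0]
force: [-0.5, -0.4, 0.1]
width: 0.01
gripper_force: 0.0
clock: 2.95
position: [0.6087, 0.0792, 0.2311]
orientation: [0.73, 0.683, -0.0, -0.0]
force: [0.8, 0.3, 0.1]
width: 0.0104
gripper_force: 0.0
t 2.95 pos [0.6087 0.0792 0.2311] yaw 86.2 z [-0. -0. -1.] w 0.0104 F [0.8 0.3 0.1]
units [0.061 0.039 1.111]
```

```bash

python3 -m creep '[[0.06,0.04,0.4,0,0,0,0.12],[0.06,0.04,0.8,0,0,0,0.12],[0.06,0.04,1,0,0,0,0.12]]' >/dev/null
python3 -m creep '[[0,0,0.2,0,0,0,0.12],[0,0,0.4,0,0,0,0.12],[0,0,0.5,0,0,0,0.12],[0,0,0.5,0,0,0,0.12]]'
python3 -m creep '[[0,0,0.02,0,0,0,0.12],[0,0,0.04,0,0,0,0.12],[0,0,0.06,0,0,0,0.12],[0,0,0.08,0,0,0,0.12],[0,0,0.08,0,0,0,0.12]]'
python3 - <<'E'
from h import *
im=ctrl.grab_frame("side");cv2.imwrite("pics/s1.png",cv2.resize(im[140:270,240:400],None,fx=4,fy=4))
to(.6116,.0455,.0725)
E
```

```text
clock: 3.65
position: [0.6123, 0.0849, 0.0798]
orientation: [0.731, 0.682, -0.001, -0.001]
force: [-0.7, -0.1, -0.2]
width: 0.0102
gripper_force: 0.0
clock: 4.15
position: [0.6131, 0.085, 0.0732]
orientation: [0.73, 0.683, -0.0, -0.0]
force: [-0.3, 1.0, 0.1]
width: 0.0106
gripper_force: 0.0
t 4.2 pos [0.6132 0.085  0.0733] yaw 86.23 z [-0.  0. -1.] w 0.0103 F [-0.3 -0.2  0.8]
units [-0.395  0.01   0.008]
```

View pics/s1.png

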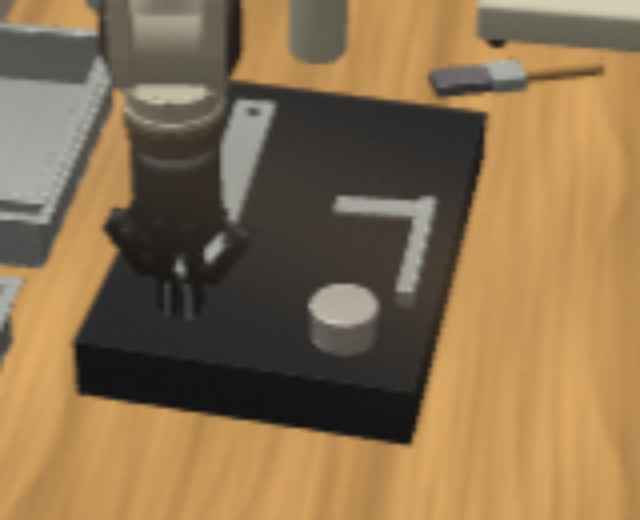

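The fingers stand behind the plain end, at crop (180,310), and are clear of the tin and the square. Next I close in and start pushing slowly.

```bash

python3 -m creep '[[-0.1,-0.01,0.01,0,0,0,0.12],[-0.2,-0.01,0.01,0,0,0,0.12],[-0.25,-0.01,0.01,0,0,0,0.12],[-0.3,-0.01,0.01,0,0,0,0.12],[-0.34,-0.01,0.01,0,0,0,0.12]]'
python3 -m creep '[[-0.04,0,0,0,0,0,0.12],[-0.08,0,0,0,0,0,0.12],[-0.12,0,0,0,0,0,0.12],[-0.16,0,0,0,0,0,0.12],[-0.2,0,0,0,0,0,0.12]]'
python3 -m creep '[[-0.04,0,0,0,0,0,0.12],[-0.08,0,0,0,0,0,0.12],[-0.12,0,0,0,0,0,0.12],[-0.16,0,0,0,0,0,0.12],[-0.2,0,0,0,0,0,0.12]]'
cat >> h.py <<'E'
PC=np.array([.53547,-.07814]);U=np.array([-.06952,-.99758]);N=np.array([-U[1],U[0]])
def bar(th=120):
    im,g,f=look()
    m=((g[...,2]>th)&(g[...,1]<60)).astype(np.uint8)
    best=None
    for c in cv2.findContours(m,cv2.RETR_EXTERNAL,cv2.CHAIN_APPROX_NONE)[0]:
        if cv2.contourArea(c)<1500: continue
        q=ray("top",f(c),.076);e=q-PC;r=rect(q);
        if (e@N).mean()>.04: print("bar?",r[0].round(4),"rel deg",(np.degrees(np.arctan2(r[1]@N,r[1]@U))).round(2),np.round(r[2:],4),"front over edge mm",(((e@U).max()-.225)*1000).round(1),"lat",((r[0]-PC)@N).round(4))
    return im
E
python3 -c "
from h import *
tool();im=bar();cv2.imwrite('pics/t1.png',cv2.resize(im[120:260,235:430],None,fx=4,fy=4))"
```

```text
clock: 4.7
position: [0.6099, 0.0504, 0.0724]
orientation: [0.73, 0.683, 0.0, 0.0]
force: [0.1, 0.4, -0.3]
width: 0.0101
gripper_force: 0.0
clock: 5.2
position: [0.6086, 0.0311, 0.0723]
orientation: [0.73, 0.684, 0.0, -0.0]
force: [0.1, 2.5, -0.8]
width: 0.0106
gripper_force: 1.4
clock: 5.7
position: [0.6073, 0.0109, 0.0723]
orientation: [0.73, 0.684, 0.0, -0.0]
force: [-0.2, 2.5, 0.9]
width: 0.0103
gripper_force: 1.5
t 5.7 pos [0.6073 0.0109 0.0723] yaw 86.24 z [-0.  0. -1.] w 0.0103 F [-0.2  2.5  0.9]
```

View pics/t1.png

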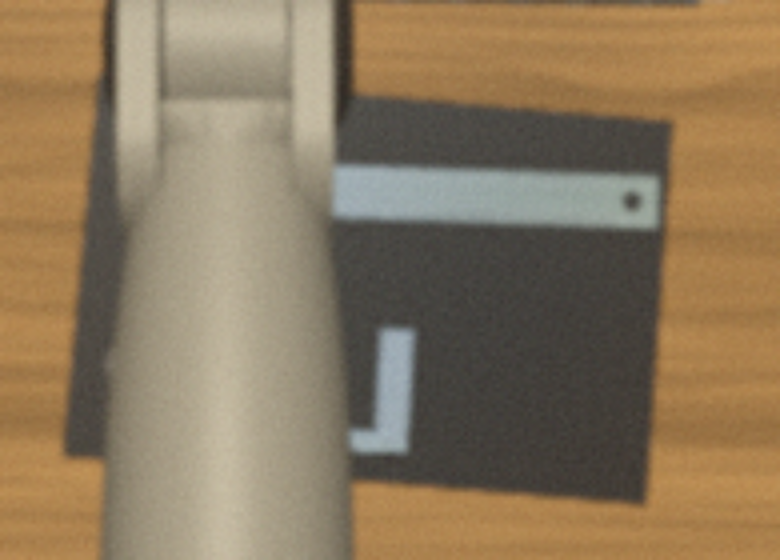

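The arm hides the rear of the bar. Its front (crop x≈660) is just short of the plate's edge (x≈665), and it is already more nearly square. I'll measure from the visible part.

```bash
cat >> h.py <<'E'
def front(col=330,th=120):
    im,g,f=look()
    m=((g[...,2]>th)&(g[...,1]<75)).astype(np.uint8); m[:,:int((col-235)*6)]=0
    for c in cv2.findContours(m,cv2.RETR_EXTERNAL,cv2.CHAIN_APPROX_NONE)[0]:
        p=f(c);e=(ray("top",p,.076)-PC);s,l=e@U,e@N
        if cv2.contourArea(c)<1500 or l.mean()<.04: continue
        mid=(l.max()+l.min())/2;fr=np.percentile(s,98);ok=(p[:,0]>col+2)&(s<fr-.012)
        A=[np.polyfit(s[ok&k],l[ok&k],1) for k in(l>mid,l<mid)]
        k=(s>fr-.006)&(abs(l-mid)<.014);B=np.polyfit(l[k],s[k],1)
        print("side deg",[np.degrees(np.arctan(a[0])).round(2) for a in A],"front deg",np.degrees(-np.arctan(B[0])).round(2),"over mm",((np.polyval(B,mid)-.225)*1000).round(1),"width",((A[0][1]-A[1][1])*1000).round(1),"mid lat",mid.round(4))
    return im
E
python3 -c "
from h import *
front();front(340)"
```

```text
side deg [np.float64(2.65), np.float64(2.84)] front deg 1.5 over mm -7.1 width 40.6 mid lat 0.0772
side deg [np.float64(2.63), np.float64(2.8)] front deg 2.91 over mm -7.0 width 40.5 mid lat 0.0782
```

The bar moved 36 mm but only turned from 2.9° to about 2.7°. I'll back off, spread the fingertips and shift 5 mm towards +x, so that the far finger pushes the bar's lagging corner.

```bash

python3 -m creep '[[0.04,0,0,0,0,0,0.24],[0.04,0.05,0,0,0,0,0.24],[0.04,0.05,0,0,0,0,0.24],[0.01,0.05,0,0,0,0,0.24]]'
python3 -m creep '[[-0.03,0,0,0,0,0,0.24],[-0.06,0,0,0,0,0,0.24],[-0.09,0,0,0,0,0,0.24],[-0.12,0,0,0,0,0,0.24],[-0.15,0,0,0,0,0,0.24]]'
python3 -m creep '[[-0.03,0,0,0,0,0,0.24],[-0.06,0,0,0,0,0,0.24],[-0.09,0,0,0,0,0,0.24],[-0.12,0,0,0,0,0,0.24],[-0.15,0,0,0,0,0,0.24]]'
python3 -c "
from h import *
tool();front(340);front(345)"
```

```text
clock: 6.25
position: [0.6125, 0.012, 0.0721]
orientation: [0.73, 0.684, -0.0, -0.0]
force: [0.0, 0.1, -0.2]
width: 0.0205
gripper_force: 0.0
clock: 6.75
position: [0.6113, -0.0034, 0.0722]
orientation: [0.73, 0.684, -0.0, -0.0]
force: [-0.1, 2.7, -1.4]
width: 0.0206
gripper_force: 1.1
clock: 7.25
position: [0.6104, -0.0183, 0.0723]
orientation: [0.73, 0.684, 0.0, 0.0]
force: [0.2, 2.1, -0.3]
width: 0.0207
gripper_force: 1.1
t 7.25 pos [ 0.6104 -0.0183  0.0723] yaw 86.24 z [ 0.  0. -1.] w 0.0207 F [ 0.2  2.1 -0.3]
side deg [np.float64(2.07), np.float64(2.12)] front deg 3.58 over mm 21.2 width 40.3 mid lat 0.0763
side deg [np.float64(2.09), np.float64(2.03)] front deg 2.38 over mm 21.8 width 39.9 mid lat 0.0767
```

The angle is now 2.1°, with 21.5 mm overhanging. I'll nudge the rear end sideways towards +x from its near side to square the bar, then finish the push.

```bash

python3 -m creep '[[0.1,0,0,0,0,0,0],[0.12,-0.2,0,0,0,0,0],[0.12,-0.4,0,0,0,0,0],[0.12,-0.53,0,0,0,0,0]]'
python3 -m creep '[[-0.2,0,0,0,0,0,0],[-0.37,0,0,0,0,0,0],[-0.37,0.05,0,0,0,0,0],[-0.37,0.1,0,0,0,0,0],[-0.37,0.12,0,0,0,0,0]]'
for i in 1; do :; done
python3 -m creep '[[0,0.02,0,0,0,0,0],[0,0.04,0,0,0,0,0]]' | grep -E "pos|^force"
python3 -m creep '[[0,0.02,0,0,0,0,0],[0,0.04,0,0,0,0,0]]' | grep -E "pos|^force"
python3 -m creep '[[0,0.02,0,0,0,0,0],[0,0.04,0,0,0,0,0]]' | grep -E "pos|^force"
python3 -c "
from h import *
tool();front(340);front(345)"
```

```text
clock: 7.75
position: [0.5573, -0.002, 0.0723]
orientation: [0.73, 0.684, -0.0, 0.0]
force: [0.1, -0.8, 0.8]
width: 0.0003
gripper_force: 0.0
clock: 8.25
position: [0.5686, -0.0397, 0.0723]
orientation: [0.73, 0.684, 0.0, 0.0]
force: [0.3, -0.1, -0.9]
width: 0.0003
gripper_force: 0.0
position: [0.5721, -0.0401, 0.0722]
force: [0.1, 0.2, 0.3]
position: [0.576, -0.0407, 0.0723]
force: [-0.6, 0.1, -1.0]
position: [0.5798, -0.0411, 0.0723]
force: [-2.0, -0.0, 0.6]
t 8.85 pos [ 0.5798 -0.0411  0.0723] yaw 86.24 z [-0.  0. -1.] w -0.0002 F [-2.  -0.   0.6]Traceback (most recent call last):
  File "<string>", line 3, in <module>
    tool();front(340);front(345)
           ~~~~~^^^^^
  File "h.py", line 46, in front
    k=(s>fr-.006)&(abs(l-mid)<.014);B=np.polyfit(l[k],s[k],1)
                                      ~~~~~~~~~~^^^^^^^^^^^^^
    raise TypeError("expected non-empty vector for x")
TypeError: expected non-empty vector for x
```

```bash

python3 -m creep '[[0,0.015,0,0,0,0,0],[0,0.03,0,0,0,0,0],[0,0.045,0,0,0,0,0],[0,0.06,0,0,0,0,0]]'| grep -E "pos|^force"
python3 -c "
from h import *
im=front(360);front(365);cv2.imwrite('pics/t2.png',cv2.resize(im[120:260,235:430],None,fx=4,fy=4))"
```

```text
position: [0.5859, -0.0415, 0.0722]
force: [-1.4, 1.7, 0.4]
side deg [np.float64(0.18), np.float64(-0.26)] front deg -0.15 over mm 22.8 width 38.8 mid lat 0.076
side deg [np.float64(0.11), np.float64(-0.43)] front deg -0.13 over mm 22.9 width 38.5 mid lat 0.076
```

View pics/t2.png

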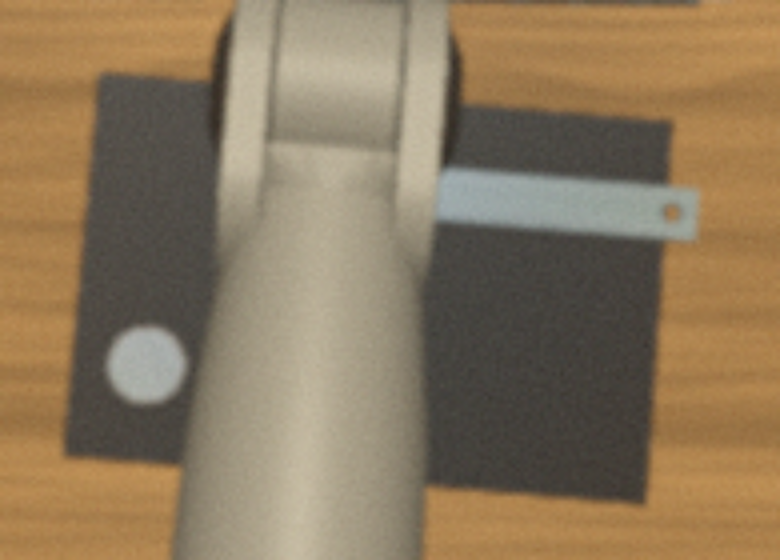

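The bar is now square within about 0.2°, and about 22 mm overhangs (end at crop x≈697, plate edge ≈665). I'll go round behind the plain end and push most of the rest.

```bash

python3 -m creep '[[0,-0.1,0,0,0,0,0],[0.2,-0.1,0,0,0,0,0.24],[0.35,-0.1,0,0,0,0,0.24],[0.36,0.1,0,0,0,0.0025,0.24],[0.36,0.28,0,0,0,0.0025,0.24]]'
python3 -m creep '[[0,0,0,0,0,0,0.24],[-0.04,0,0,0,0,0,0.24],[-0.08,0,0,0,0,0,0.24],[-0.11,0,0,0,0,0,0.24],[-0.14,0,0,0,0,0,0.24]]'
python3 -m creep '[[-0.03,0,0,0,0,0,0.24],[-0.06,0,0,0,0,0,0.24],[-0.09,0,0,0,0,0,0.24],[-0.12,0,0,0,0,0,0.24],[-0.15,0,0,0,0,0,0.24]]'
python3 -m creep '[[-0.03,0,0,0,0,0,0.24],[-0.06,0,0,0,0,0,0.24],[-0.09,0,0,0,0,0,0.24],[-0.12,0,0,0,0,0,0.24],[-0.12,0,0,0,0,0,0.24]]'
python3 -c "
from h import *
tool();front(355);front(360)"
```

```text
clock: 9.9
position: [0.6165, -0.0064, 0.0727]
orientation: [0.731, 0.683, 0.0, 0.0]
force: [0.5, -0.2, 0.8]
width: 0.0205
gripper_force: 0.0
clock: 10.4
position: [0.6148, -0.0216, 0.0725]
orientation: [0.731, 0.682, 0.0, -0.0]
force: [-0.0, 3.4, -0.1]
width: 0.0204
gripper_force: 1.4
clock: 10.9
position: [0.6142, -0.0365, 0.0724]
orientation: [0.731, 0.682, 0.0, 0.0]
force: [-0.1, 2.9, 1.2]
width: 0.0206
gripper_force: 1.8
clock: 11.4
position: [0.6133, -0.0489, 0.0723]
orientation: [0.731, 0.682, -0.0, 0.0]
force: [0.4, 1.5, 0.7]
width: 0.0207
gripper_force: 0.7
t 11.4 pos [ 0.6133 -0.0489  0.0723] yaw 85.99 z [ 0. -0. -1.] w 0.0207 F [0.4 1.5 0.7]
side deg [np.float64(-0.2), np.float64(-0.39)] front deg -0.11 over mm 51.3 width 39.6 mid lat 0.076
side deg [np.float64(-0.19), np.float64(-0.49)] front deg -0.37 over mm 51.4 width 39.2 mid lat 0.076
```

Now 51 mm overhangs. I'll move the arm clear for an unobstructed measurement of the whole bar.

```bash

python3 -m creep '[[0.3,0,0,0,0,0,0.24],[0.3,0,-0.4,0,0,0,0.24],[0.3,0,-0.8,0,0,0,0.24]]' >/dev/null
python3 -m creep '[[0.33,0,0,0,0,0,0.24],[0.66,0,0,0,0,0,0.24],[1,0,0,0,0,0,0.24]]' >/dev/null
python3 -m creep '[[0.33,0,0,0,0,0,0.24],[0.66,0,0,0,0,0,0.24],[1,0,0,0,0,0,0.24]]' >/dev/null
python3 -m creep '[[0.33,0,0,0,0,0,0.24],[0.66,0,0,0,0,0,0.24],[1,0,0,0,0,0,0.24]]' >/dev/null
python3 - <<'E'
from h import *
tool();front(325);front(330)
for th in(110,120,130):im=bar(th)
cv2.imwrite('pics/t3.png',cv2.resize(im[120:260,235:430],None,fx=4,fy=4))
# plate right edge direct: dark mask on rows away from the bar
im,g,f=look()
m=((g[...,1]<75)&(g[...,2]<110)).astype(np.uint8)
e=ray("top",f(big(m)),.07)-PC;s,l=e@U,e@N
k=(s>.215)&((l<.04)&(l>-.135)|(l>.11)&(l<.14));B=np.polyfit(l[k],s[k],1);print("edge at lat .076 (nominal 225):",np.polyval(B,.076)*1000,np.degrees(-np.arctan(B[0])))
im=ctrl.grab_frame("side");cv2.imwrite('pics/s3.png',cv2.resize(im[140:270,240:400],None,fx=4,fy=4))
E
```

```text
t 12.7 pos [0.6362 0.2817 0.1519] yaw 86.0 z [-0.    -0.001 -1.   ] w 0.0207 F [-0.1 -0.7 -0.1]
side deg [np.float64(-0.24), np.float64(-0.05)] front deg 0.1 over mm 51.4 width 40.6 mid lat 0.0763
side deg [np.float64(-0.2), np.float64(-0.12)] front deg -0.6 over mm 51.3 width 40.4 mid lat 0.076
bar? [ 0.6027 -0.2082] rel deg -0.12 [0.3015 0.0438] front over edge mm 50.8 lat 0.0761
bar? [ 0.6027 -0.2084] rel deg -0.11 [0.301  0.0428] front over edge mm 50.8 lat 0.0762
bar? [ 0.6028 -0.2089] rel deg -0.28 [0.3    0.0422] front over edge mm 50.7 lat 0.0763
edge at lat .076 (nominal 225): 222.11776920883554 -0.3203656514622475
```

View pics/t3.png

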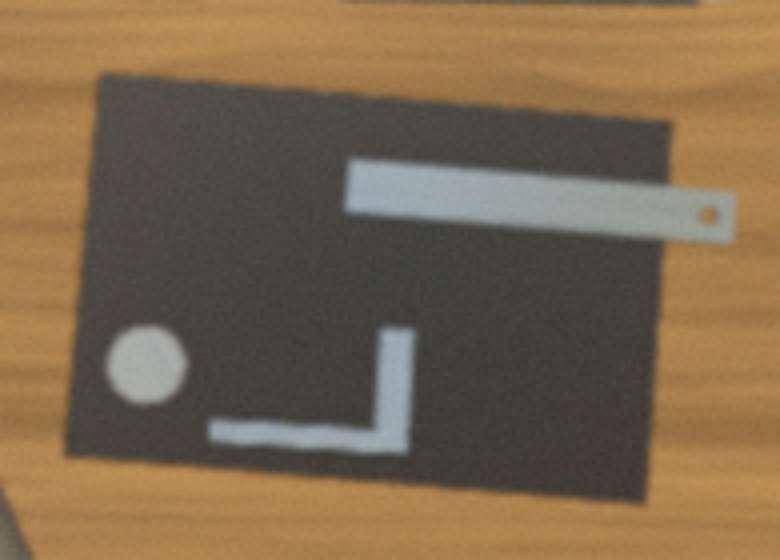

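View pics/s3.png

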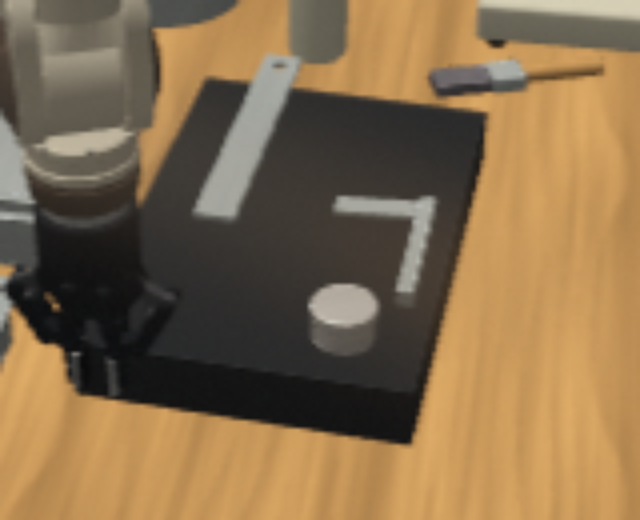

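Both views show the bar lying flat and nearly square. The overhang end is at crop (735,217) in the top view, and the try square and tin are undisturbed. I'll pin down the plate's edges more carefully, and check with the side camera.

```bash
python3 - <<'E'
from h import *
im,g,f=look()
def edge(s,l,k):
    B=np.polyfit(l[k],s[k],1); r=s-np.polyval(B,l); k=k&(abs(r)<.003); return np.polyfit(l[k],s[k],1)
for T in(60,75,90):
    m=((g[...,1]<T)).astype(np.uint8)
    e=ray("top",f(big(m)),.07)-PC;s,l=e@U,e@N
    far=abs(l-.076)>.03
    R=edge(s,l,(s>.212)&far&(abs(l)<.135)); L=edge(s,l,(s<-.212)&(abs(l)<.135))
    T1=edge(l,s,(l>.138)&(abs(s)<.21)); T2=edge(l,s,(l<-.138)&(abs(s)<.21))
    print(T,"R@.076",(np.polyval(R,.076)*1e3).round(2),"L",(np.polyval(L,.076)*1e3).round(2),"angles",[np.degrees(np.arctan(v)).round(2) for v in(-R[0],-L[0],T1[0],T2[0])])
m=((g[...,2]>120)&(g[...,1]<60)).astype(np.uint8)
for c in cv2.findContours(m,cv2.RETR_EXTERNAL,cv2.CHAIN_APPROX_NONE)[0]:
    if cv2.contourArea(c)<1500: continue
    e=ray("top",f(c),.076)-PC;s,l=e@U,e@N
    if l.mean()<.04: continue
    mid=s.mean();w=(s.max()+s.min())/2
    F=edge(s,l,(s>s.max()-.008)&(abs(l-.076)<.015));Bk=edge(s,l,(s<s.min()+.008)&(abs(l-.076)<.015))
    a=[edge(l,s,k&(abs(s-w)<.135)) for k in(l>.076,l<.076)]
    print("bar front",np.polyval(F,.076)*1e3,"back",np.polyval(Bk,.076)*1e3,"angles",[np.degrees(np.arctan(v)).round(2) for v in(-F[0],-Bk[0],a[0][0],a[1][0])])
# side view: bar
im,g,f=look("side")
E
```

```text
60 R@.076 221.04 L -220.7 angles [np.float64(-0.35), np.float64(-0.01), np.float64(-0.08), np.float64(0.06)]
75 R@.076 222.06 L -221.64 angles [np.float64(-0.3), np.float64(-0.01), np.float64(-0.09), np.float64(0.04)]
90 R@.076 222.99 L -222.56 angles [np.float64(-0.27), np.float64(-0.02), np.float64(-0.1), np.float64(0.01)]
bar front 275.39316100424094 back -24.524484013594876 angles [np.float64(-0.63), np.float64(-1.53), np.float64(-0.37), np.float64(0.08)]
```

The plate edge is at s≈225.2 mm and the bar's front at 275.4 mm, so the overhang is 50.2 mm and squareness is within about 0.1°. I'll return to the contact point and push 9.8 mm more.

```bash

python3 -m creep '[[-0.33,0,0,0,0,0,0.24],[-0.66,0,0,0,0,0,0.24],[-1,0,0,0,0,0,0.24]]' >/dev/null
python3 -m creep '[[-0.33,0,0,0,0,0,0.24],[-0.66,0,0,0,0,0,0.24],[-1,0,0,0,0,0,0.24]]' >/dev/null
python3 -m creep '[[-0.33,0,0,0,0,0,0.24],[-0.66,0,0,0,0,0,0.24],[-1,0,0,0,0,0,0.24]]' >/dev/null
python3 -m creep '[[0,0,0.3,0,0,0,0.24],[0,0,0.6,0,0,0,0.24],[0,0,0.76,0,0,0,0.24],[0,0,0.8,0,0,0,0.24],[0,0,0.8,0,0,0,0.24]]'
python3 -m creep '[[-0.15,0,0,0,0,0,0.24],[-0.25,0,0,0,0,0,0.24],[-0.28,0,0,0,0,0,0.24],[-0.3,0,0,0,0,0,0.24],[-0.32,0,0,0,0,0,0.24]]'
python3 -m creep '[[-0.02,0,0,0,0,0,0.24],[-0.04,0,0,0,0,0,0.24],[-0.06,0,0,0,0,0,0.24],[-0.078,0,0,0,0,0,0.24],[-0.078,0,0,0,0,0,0.24]]'
python3 -m creep '[[0.3,0,0,0,0,0,0.24],[0.3,0,-0.4,0,0,0,0.24],[0.3,0,-0.8,0,0,0,0.24]]' >/dev/null
python3 -m creep '[[0.33,0,0,0,0,0,0.24],[0.66,0,0,0,0,0,0.24],[1,0,0,0,0,0,0.24]]' >/dev/null
python3 -m creep '[[0.33,0,0,0,0,0,0.24],[0.66,0,0,0,0,0,0.24],[1,0,0,0,0,0,0.24]]' >/dev/null
python3 -m creep '[[0.33,0,0,0,0,0,0.24],[0.66,0,0,0,0,0,0.24],[1,0,0,0,0,0,0.24]]' >/dev/null
cat > m.py <<'E'
from h import *
def edge(s,l,k):
    B=np.polyfit(l[k],s[k],1); r=s-np.polyval(B,l); k=k&(abs(r)<.003); return np.polyfit(l[k],s[k],1)
for i in range(4):
    im,g,f=look()
    m=((g[...,2]>120)&(g[...,1]<60)).astype(np.uint8)
    for c in cv2.findContours(m,cv2.RETR_EXTERNAL,cv2.CHAIN_APPROX_NONE)[0]:
        if cv2.contourArea(c)<1500: continue
        e=ray("top",f(c),.076)-PC;s,l=e@U,e@N
        if l.mean()<.04: continue
        w=(s.max()+s.min())/2
        F=edge(s,l,(s>s.max()-.008)&(abs(l-.076)<.015));Bk=edge(s,l,(s<s.min()+.008)&(abs(l-.076)<.015))
        a=[edge(l,s,k&(abs(s-w)<.135)) for k in(l>.076,l<.076)]
        x,y=np.polyval(F,.076)*1e3,np.polyval(Bk,.076)*1e3
        print("front",x,"back",y,"overhang",(x+y)/2+150-225.2,"side angles",[np.degrees(np.arctan(v)).round(2) for v in(a[0][0],a[1][0])])
cv2.imwrite('pics/t4.png',cv2.resize(im[120:260,235:430],None,fx=4,fy=4))
E
python3 m.py
```

```text
clock: 14.55
position: [0.615, -0.0189, 0.0724]
orientation: [0.731, 0.682, -0.0, -0.0]
force: [0.8, -0.7, -0.1]
width: 0.0206
gripper_force: 0.0
clock: 15.05
position: [0.6134, -0.05, 0.0728]
orientation: [0.731, 0.682, 0.001, -0.0]
force: [-0.4, 4.1, 1.6]
width: 0.0203
gripper_force: 2.1
clock: 15.55
position: [0.6128, -0.058, 0.0725]
orientation: [0.731, 0.682, 0.0, 0.0]
force: [0.9, 4.3, 3.0]
width: 0.0207
gripper_force: 2.0
front 284.213132172809 back -15.380150379657794 overhang 59.216490896575635 side angles [np.float64(-0.35), np.float64(0.1)]
front 284.26535652600546 back -15.461381351393083 overhang 59.20198758730618 side angles [np.float64(-0.36), np.float64(0.13)]
front 284.2130918193184 back -15.470298870086758 overhang 59.17139647461585 side angles [np.float64(-0.37), np.float64(0.13)]
front 284.31029677733267 back -15.497205085882305 overhang 59.2065458457252 side angles [np.float64(-0.37), np.float64(0.12)]
```

View pics/t4.png

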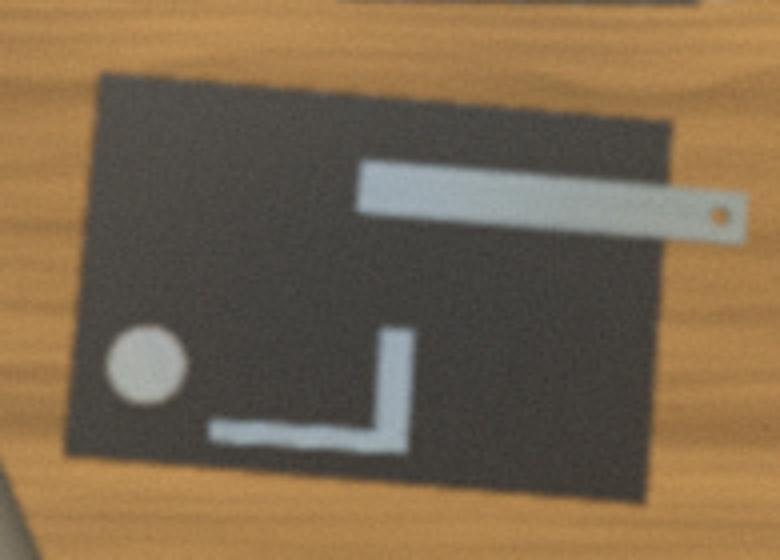

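The overhang reads 59.2 mm, square within about 0.1°, and everything else is undisturbed (end at crop x≈747). One last 0.8 mm push.

```bash

python3 -m creep '[[-0.33,0,0,0,0,0,0.24],[-0.66,0,0,0,0,0,0.24],[-1,0,0,0,0,0,0.24]]' >/dev/null
python3 -m creep '[[-0.33,0,0,0,0,0,0.24],[-0.66,0,0,0,0,0,0.24],[-1,0,0,0,0,0,0.24]]' >/dev/null
python3 -m creep '[[-0.33,0,0,0,0,0,0.24],[-0.66,0,0,0,0,0,0.24],[-1,0,0,0,0,0,0.24]]' >/dev/null
python3 -m creep '[[0,0,0.3,0,0,0,0.24],[0,0,0.6,0,0,0,0.24],[0,0,0.76,0,0,0,0.24],[0,0,0.8,0,0,0,0.24],[0,0,0.8,0,0,0,0.24]]' >/dev/null
python3 -m creep '[[-0.15,0,0,0,0,0,0.24],[-0.25,0,0,0,0,0,0.24],[-0.27,0,0,0,0,0,0.24],[-0.28,0,0,0,0,0,0.24],[-0.29,0,0,0,0,0,0.24]]' >/dev/null
python3 -m creep '[[-0.008,0,0,0,0,0,0.24],[-0.013,0,0,0,0,0,0.24],[-0.018,0,0,0,0,0,0.24],[-0.018,0,0,0,0,0,0.24],[-0.018,0,0,0,0,0,0.24]]'
python3 -m creep '[[0.3,0,0,0,0,0,0.24],[0.3,0,-0.4,0,0,0,0.24],[0.3,0,-0.8,0,0,0,0.24]]' >/dev/null
python3 -m creep '[[0.33,0,0,0,0,0,0.24],[0.66,0,0,0,0,0,0.24],[1,0,0,0,0,0,0.24]]' >/dev/null
python3 -m creep '[[0.33,0,0,0,0,0,0.24],[0.66,0,0,0,0,0,0.24],[1,0,0,0,0,0,0.24]]' >/dev/null
python3 -m creep '[[0.33,0,0,0,0,0,0.24],[0.66,0,0,0,0,0,0.24],[1,0,0,0,0,0,0.24],[1,0,0,0,0,0,0.24]]' >/dev/null
python3 m.py
```

```text
clock: 19.35
position: [0.6126, -0.0586, 0.0723]
orientation: [0.731, 0.682, 0.0, -0.0]
force: [0.0, 2.7, 0.1]
width: 0.0204
gripper_force: 1.5
front 285.26268136373074 back -14.739317780966875 overhang 60.06168179138194 side angles [np.float64(-0.35), np.float64(0.11)]
front 285.2343830086799 back -14.694612696473154 overhang 60.069885156103396 side angles [np.float64(-0.35), np.float64(0.11)]
front 285.11067039579723 back -14.747804221380486 overhang 59.98143308720836 side angles [np.float64(-0.36), np.float64(0.12)]
front 285.0576417703928 back -14.803280062221203 overhang 59.92718085408586 side angles [np.float64(-0.37), np.float64(0.12)]
```

```bash
python3 -c "
from plant import ctrl
print(ctrl.hand_in())"
```

```text
the job is handed in; nothing more can be done
None
```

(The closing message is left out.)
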